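# Set and start the dwell timer on a hardness-testing bench

### The arm

A 6-joint arm with a two-finger parallel gripper is mounted at the origin on the work surface. World frame = base frame: x ahead of the robot, y to its left, z up, the work surface at z = 0. Lengths are in mm, angles in rad, forces in N, time in s.
With the tool pointing down it reaches from about 300 to 750 mm from the base axis. Payload 8.5 kg.
Tool frame: the origin (TCP) lies on the centre line of the jaws, within the pads' length; the fingertips stand 22 mm ahead of it and the grasp point (between the pads) lies 3 mm ahead of it; y points along the fingers, x is the direction in which the jaws open and shut, and the axes are right-handed (so a half turn about y gives the same grasp; the last joint's range is limited). The gripper opens to 88 mm and grips with 3 to 60 N. Pads are 18 mm wide; open, the fingers measure 123 mm over their backs; the gripper's body (75 mm by 187 mm) begins 45 mm behind the grasp point.
Start: joints at [-1.403, 0.381, 1.297, -0, 1.464, -0.215], TCP at [205.429, -510.176, 233.248] pointing down, gripper open.
Joint ranges: [-3.11, 3.11], [-0.89, 2.33], [0.22, 2.48], [-1.42, 4.56], [0.17, 2.85], [-2.88, 2.88]. Speed limits (rad/s): [2.39, 2.39, 3.14, 3.14, 3.14, 3.14].

### API

Orientations are given as a unit quaternion [x, y, z, w].
In Python, from station import read_state, viewer, sign_off gives the robot as it stands.
- The arm moves only by the tool servo_tool, never from a script. Its argument "increments" is one flat list of numbers, 7 for each row, row after row: the turn, a rotation vector about the tool's x, y, z in rad, then the shift along the tool's x, y, z in cm, then the gripper command: -1 is fully open, 1 is shut, values between are in proportion. A call has 1 to 12 rows; each row shifts and turns the pose as measured when the row begins, along the tool's axes as they then stand; what a row does not reach is not made up. A row lasts 1/12 s, in which the tool goes at most 41.7 mm and 7.16 degrees, less where a joint would pass 70% of its speed; a pose out of reach is approached as far as the arm can. A call is refused whole if a number of a shift passes 4.17 or a number of a turn 0.125, either way. A call with a gripper value outside its range is refused whole. The fingers move at their own pace and stop on an object; "squeeze" is the grip in N (left out, the last holds). Time passes only in rows, so rows that do not move let the fingers close. It gives the time, the measured TCP pose, the force and the opening at its end, in the units of the state.
- read_state(): the state, without advancing time (a new reading comes with each control period).
- viewer.read_camera(name): name is "scene" or "top"; returns a dict with "image" (480x640x3 uint8, red, green, blue), "z_map" (480x640 float32, mm along the optical axis (not along the pixel's ray), 0 where there is no reading), "fx", "fy", "cx", "cy" (pixels), "world_to_cam" (4x4, takes a point from world to camera coordinates). Camera axes: x right, y down, z forward; pixel columns grow to the right and rows downward; lengths in mm; the calibration is good to about 2 mm. A picture is of the moment at which its call begins.
- sign_off(): hands the job in, once; it reports no verdict.
The state is a dict: "time_s": time; "qpos": joint angles; "qd": joint speeds; "effort": joint torques, N m; "eef_pos": TCP position; "eef_rot": TCP orientation; "ft_force": force on the tool from outside, world axes, zero at the start; "ft_torque": the same for the moment, N m; "width": finger opening in mm.
Only numpy, scipy, OpenCV 4.12 (cv2) and the standard library are available. Lean on these libraries where they do the work, as an engineer would, in place of code of your own. Each camera call takes 0.05 s, during which the arm holds its last target. There are 200 camera calls.

### The job

Set the light bench timer to full: turn its stiff bar-shaped knob clockwise (seen from above) right up to its stop, leaning down on the knob all the while so that the timer itself does not twist or slide out of the corner marks on its mat. Then push the timer's round start button fully down and let it come up again, leaving the knob at its stop and the timer square in its marks. Lean on the timer only as hard as it needs, never with more than about 25 N, and leave everything else on the bench alone.

Things in the scene. Friction and masses are not known exactly. Their poses are not given: they have to be found in the camera images.
- timer: light cream plastic box, loose, 130 x 100 mm, 50 mm high with its four rubber feet (55 mm fore and aft, 41 mm left and right of centre), about 0.3 kg with knob and button. Origin: centre of its underside (feet on the mat). x along the 130 mm from knob end to button end, z up. Unloaded, it spins when the stiff knob is turned; with 8 N or more pressing down on the knob it stays (10 to 20 N is good)
- mat: flat grey mat 164 x 134 x 4 mm fixed to the bench, white corner marks around the timer's place. Origin: centre of its underside; the timer belongs at its centre, x along the mat's x. Mat, feet and box are stiff: a millimetre of movement changes the pressing force by many newtons
- knob_top (a point): top centre of the black knob, on its axis: 22 mm from the timer's centre towards -x, 94 mm above its underside. Below it an upright bar, 48 mm long, 14 mm thick (pinch across this), 33 mm high, on a round flange 52 mm across whose top is 33 mm below this point. x of this point runs along the bar; a white line on top marks its -x half, the pointer
- knob (a joint): knob angle, rad: 0 with the pointer along the timer's -x; grows clockwise seen from above; rigid stop at 1.6, where the pointer meets the long black mark on the box (short marks: other settings). Takes about 0.34 N m to turn, stays where it is left
- start_button_top (a point): centre of the top of the round grey start button (22 mm across, in a 38 mm black collar 12 mm high), 64 mm from the knob's axis towards the timer's +x end; up, the top stands 72 mm above the timer's underside
- start_button (a joint): travel of the start button, m: 0 up, 0.006 fully down; sprung, fully down takes 5 N
- dimmer: bystander: loose grey box 95 x 75 x 50 mm with a small round knob on top, no button and no mat. Origin under its centre
- test_block: bystander: loose steel disc, 54 mm across, 14 mm high
- puck_a: bystander: loose grey specimen puck, 30 mm across, 20 mm high
- puck_b: bystander: loose grey specimen puck, 30 mm across, 20 mm high
- loupe: bystander: loose metal loupe, 40 mm across, 42 mm high
- screwdriver: bystander: screwdriver lying on the bench
- mug: bystander: white mug, 80 mm across, 90 mm high
- tray: bystander: white divided tray 100 x 200 x 30 mm
There are look-alikes about, which are no part of the job. Of the things like the mat, leave any that is green; of the rest the smaller one is meant.

How it is judged (in metres and radians):
On the way, in this order (a step that is already met when the one before it is completed fails the run):
1. the knob has been turned clockwise up to its stop (at least 1.52 rad) with the timer still in its place (value of joint knob above 1.52 rad and horizontal distance between timer and mat below 0.012 m and angle between the x axis of timer and the x axis of mat, either way round below 0.13 rad), for 0.2 s.
2. the start button is pushed down (at least 4.5 mm of its 6 mm) (value of joint start_button above 0.0045 m), for 0.05 s.
At the end, for the whole second after the job is handed in: The knob stands at its stop (at least 1.52 of 1.6 rad), the start button is up again (less than 1 mm down), and the timer stands level and still on its mat, its centre within 12 mm of the mat's centre and its length within 0.13 rad of the mat's x (all of step 1 and value of joint start_button below 0.001 m and angle between timer's own z axis and vertical below 0.05 rad and linear speed of timer below 0.01 m/s); the robot touches nothing.
It fails at once if the timer is pressed on its mat with more than 35 N (its weight included) (contact force between timer and mat above 35 N).
It fails at once if the timer twists more than 0.2 rad, slides more than 20 mm from the mat's centre, or tips more than 0.1 rad (angle between the x axis of timer and the x axis of mat, either way round above 0.2 rad or horizontal distance between timer and mat above 0.02 m or angle between timer's own z axis and vertical above 0.1 rad).
It fails at once if a bystander is moved by more than 15 mm (distance of any of dimmer, test_block, puck_a, puck_b, loupe, screwdriver, mug, tray from where it was at the start of the episode above 0.015 m).
It also fails if it takes over 64 s, if anything falls off the work surface, if the arm or the gripper's body presses on something with over 40 N, if the wrist force passes 120 N, or if a joint passes its speed limit or range.

## Working session

There is one attempt and no reset: what is moved stays moved. The work goes in short steps, Python scripts to look and compute and a tool call to move; the robot and the scene stay as the last step left them, time stands still between calls to the robot, and variables do not carry over. Pictures are saved under pics/ and viewed, about 8 in all and at most 12, crops included, and the job is handed in when it is done.

Besides the shell and the picture viewer there is one more tool, called as a command line: name --argument value ..., lists and objects as JSON in quotes. servo_tool: Moves the arm, as the interface text tells. Its arguments: {"type":"object","properties":{"increments":{"type":"array"},"squeeze":{"type":"number"}},"required":["increments"]}

```bash
mkdir -p pics
cat > h.py <<'E'
import numpy as np, cv2
from station import read_state, viewer, sign_off
def cam(n):
    return viewer.read_camera(n)
def ray(c,u,v,z):
    T=np.linalg.inv(np.array(c["world_to_cam"])); d=T[:3,:3]@np.array([(u-c["cx"])/c["fx"],(v-c["cy"])/c["fy"],1]); o=T[:3,3]
    return o+d*(z-o[2])/d[2]
def cloud(c):
    z=c["z_map"].astype(float); v,u=np.mgrid[:480,:640]
    P=np.stack([(u-c["cx"])/c["fx"]*z,(v-c["cy"])/c["fy"]*z,z],-1); T=np.linalg.inv(np.array(c["world_to_cam"]))
    W=P@T[:3,:3].T+T[:3,3]; W[z==0]=np.nan; return W
def proj(c,p):
    q=np.array(c["world_to_cam"])@np.append(p,1); return c["fx"]*q[0]/q[2]+c["cx"],c["fy"]*q[1]/q[2]+c["cy"]
E
python3 - <<'E'
from h import *
for n in("scene","top"):
    c=cam(n); cv2.imwrite(f"pics/{n}0.png",c["image"][:,:,::-1]); print(n,c["fx"],np.linalg.inv(c["world_to_cam"])[:3,3])
print(read_state())
E
```

```text
scene 452.68729560426937 [905.18756484 377.36902102 857.88133676]
top 561.2615812223563 [ 177.23432024   -8.02766363 1518.17591891]
{'time_s': 0.1, 'qpos': array([-1.40329283e+00,  3.81111348e-01,  1.29812329e+00, -6.97964322e-06,
        1.46358235e+00, -2.15301740e-01]), 'qd': array([-0.00076167, -0.00112382, -0.00163065, -0.0002673 , -0.00078132,
        0.00139896]), 'effort': array([ 3.44443004e-03, -4.38650000e+01, -2.24910343e+01,  7.14569748e-02,
        3.42165458e-02, -6.86461703e-05]), 'eef_pos': array([ 205.39222612, -509.94887784,  232.72959193]), 'eef_rot': array([-0.58567565,  0.39605131, -0.39545039,  0.58629888]), 'ft_force': array([-0.4659474 ,  0.18992051,  0.63129567]), 'ft_torque': array([-0.02192936,  0.02667338,  0.00604917]), 'width': 88.07699468213649}
```

View pics/top0.png

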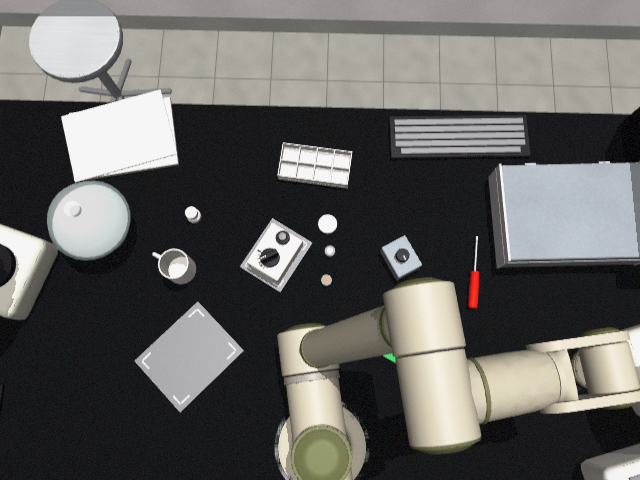

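View pics/scene0.png

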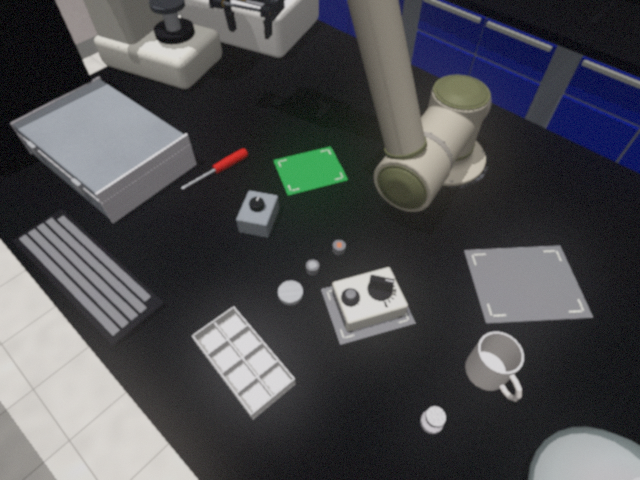

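Top view: the timer with its knob at (269,258) and button at (282,238) stands on the small grey mat at (277,254). The look-alike mats are the bigger grey one at (190,355) and the green one at (390,357). The smaller non-green mat, the one under the timer, is meant. The grey box at (402,257) has no button or mat, so it is the dimmer.

Run:
```python
from h import *
import pickle
t=cam("top"); s=cam("scene"); pickle.dump((t,s),open("c.pkl","wb"))
a=cv2.resize(t["image"][212:296,236:318],None,fx=7,fy=7,interpolation=cv2.INTER_CUBIC)[:560,:400*2]
b=cv2.resize(s["image"][262:346,316:420],None,fx=7,fy=7,interpolation=cv2.INTER_CUBIC)
a=cv2.resize(a,(400,410)); b=cv2.resize(b,(400,323)); 
im=np.zeros((410,800,3),np.uint8); im[:,:400]=a; im[:323,400:]=b
cv2.imwrite("pics/crop1.png",im[:,:,::-1])
W=cloud(t); g=t["image"].astype(int); R=np.zeros((480,640),bool); R[212:296,236:318]=1
def rep(n,m,z=None):
    m=(m&R).astype(np.uint8); k,l,st,ce=cv2.connectedComponentsWithStats(m); i=1+np.argmax(st[1:,4]); v,u=np.where(l==i)
    P=np.array([ray(t,x,y,z)[:2] for x,y in zip(u,v)]); r=cv2.minAreaRect(P.astype(np.float32))
    print(n,len(u),"px",ce[i].round(1),"mean",P.mean(0).round(1),"rect",[np.round(q,1) for q in r],"z",np.nanmedian(W[l==i][:,2]).round(1))
z=W[:,:,2]
rep("mat+box",(g.min(2)>90),4)
rep("boxtop",(z>46)&(z<62)|(z>62),54)
rep("knob top",z>85,98)
rep("dark",(g.max(2)<60)&(z>50),75)
w=(z>85)&(g.min(2)>150); v,u=np.where(w&R); print("line",[ray(t,x,y,98)[:2].round(1) for x,y in zip(u,v)])
rep("button",(z>66)&(z<85)&(np.hypot(np.arange(640)[None]-282,np.arange(480)[:,None]-238)<8),76)
```

```text
mat+box 2407 px [275.7 254.6] mean [500.8 142.1] rect [array([501.8, 141.9]), array([134.4, 165.1]), np.float64(59.5)] z 50.7
boxtop 1761 px [274.1 251.1] mean [499.5 141.7] rect [array([499.8, 141.2]), array([100.6, 131.9]), np.float64(60.4)] z 55.6
knob top 120 px [268.4 254.2] mean [480.9 151.8] rect [array([480.7, 151.6]), array([16.7, 47.3]), np.float64(28.9)] z 98.5
dark 95 px [269.5 258.6] mean [474.2 150.9] rect [array([471.3, 147.7]), array([21.7, 48. ]), np.float64(28.9)] z 70.2
line [array([497.9, 135.4]), array([495.3, 132.6]), array([490. , 129.8]), array([478.6, 160.4]), array([475.5, 175.8]), array([475.8, 165.4]), array([475.9, 162.8]), array([475.9, 160.2]), array([473. , 170.5]), array([473.1, 167.9]), array([473.1, 165.3]), array([470.4, 170.3])]
button 94 px [282.  236.3] mean [535.  120.5] rect [array([533.7, 120.9]), array([31.9, 30.9]), np.float64(77.2)] z 72.7
```

View pics/crop1.png

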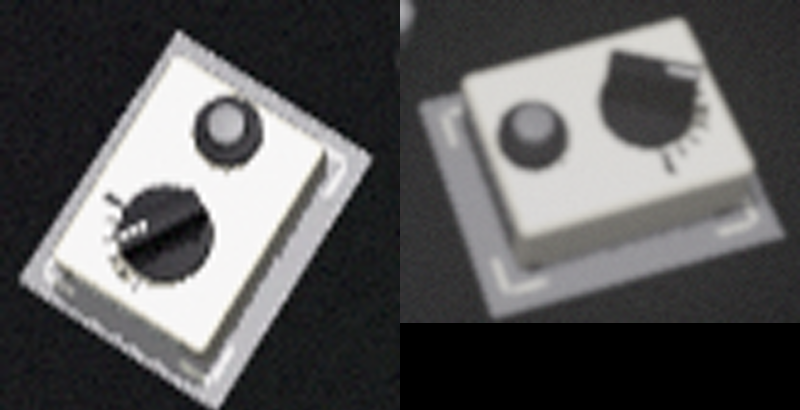

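```bash
cat >> h.py <<'E'
from scipy.spatial.transform import Rotation as Ro
def go(x,y,z,yaw):
    "remaining move in tool axes (cm) and turn rotvec; yaw = world heading of tool x, deg"
    s=read_state(); R=Ro.from_quat(s["eef_rot"]); a=np.radians(yaw)
    X=np.array([np.cos(a),np.sin(a),0]); Y=np.array([0,0,-1.]); T=Ro.from_matrix(np.c_[X,Y,np.cross(X,Y)])
    tx=R.as_matrix()[:,0]
    print("t",round(s["time_s"],2),"pos",s["eef_pos"].round(1),"yaw",np.degrees(np.arctan2(tx[1],tx[0])).round(2),"ydown",R.as_matrix()[:,1].round(3),"j",s["qpos"].round(2),"F",s["ft_force"].round(1),"M",s["ft_torque"].round(2),"w",s["width"].round(1))
    print(" turn",(R.inv()*T).as_rotvec().round(3),"shift cm",(R.inv().apply(np.array([x,y,z])-s["eef_pos"])/10).round(2),"shift in target frame",(T.inv().apply(np.array([x,y,z])-s["eef_pos"])/10).round(2))
E
python3 - <<'E'
from h import *
go(481,152,160,28.9); go(481,152,160,208.9)
E
```

```text
Traceback (most recent call last):
  File "h.py", line 20, in go
    print("t",round(s["time_s"],2),"pos",s["eef_pos"].round(1),"yaw",np.degrees(np.arctan2(tx[1],tx[0])).round(2),"ydown",R.as_matrix()[:,1].round(3),"j",s["qpos"].round(2),"F",s["ft_force"].round(1),"M",s["ft_torque"].round(2),"w",s["width"].round(1))
                                                                                                                                                                                                                                        ^^^^^^^^^^^^^^^^
AttributeError: 'float' object has no attribute 'round'
```

```bash
sed -i 's/s\["width"\].round(1)/round(s["width"],1)/' h.py
python3 - <<'E'
from h import *
go(481,152,160,28.9); go(481,152,160,208.9)
E
```

```text
t 0.2 pos [ 205.4 -510.   232.9] yaw -68.07 ydown [-0.     0.001 -1.   ] j [-1.4   0.38  1.3   0.    1.46 -0.22] F [-0.7 -1.1 -0.4] M [ 0.02 -0.04 -0.  ] w 88.3
 turn [-1.000e-03 -1.692e+00 -0.000e+00] shift cm [-51.11   7.34  50.29] shift in target frame [56.12  7.29 44.64]
t 0.2 pos [ 205.4 -510.   232.9] yaw -68.07 ydown [-0.     0.001 -1.   ] j [-1.4   0.38  1.3   0.    1.46 -0.22] F [-0.7 -1.1 -0.4] M [ 0.02 -0.04 -0.  ] w 88.3
 turn [ 0.000e+00  1.449e+00 -1.000e-03] shift cm [-51.11   7.34  50.29] shift in target frame [-56.12   7.29 -44.64]
```

servo_tool --increments '[0,-0.075,0,-0.3,0,4.1,-1,0,-0.075,0,-0.3,0,4.1,-1,0,-0.075,0,-0.3,0,4.1,-1,0,-0.075,0,-0.3,0,4.1,-1,0,-0.075,0,-0.3,0,4.1,-1,0,-0.075,0,-0.3,0,4.1,-1,0,-0.075,0,-0.3,0,4.1,-1,0,-0.075,0,-0.3,0,4.1,-1,0,-0.075,0,-0.3,0,4.1,-1,0,-0.075,0,-0.3,0,4.1,-1,0,-0.075,0,-0.3,0,4.1,-1,0,-0.075,0,-0.3,0,4.1,-1]'

```text
time_s: 1.2
eef_pos: [512.7, -143.2, 229.4]
eef_rot: [-0.7, 0.093, -0.091, 0.702]
ft_force: [0.2, 0.1, 0.3]
width: 88.1
```

Run:
```python
from h import *
go(481,152,160,28.9)
```

```text
t 1.2 pos [ 512.7 -143.2  229.4] yaw -14.92 ydown [-0.003  0.003 -1.   ] j [-0.5   0.35  1.35  0.    1.44 -0.24] F [0.2 0.1 0.3] M [-0.05 -0.11  0.05] w 88.1
 turn [-0.003 -0.765 -0.003] shift cm [-10.64   7.03  27.69] shift in target frame [11.49  6.94 27.37]
```

servo_tool --increments '[0,-0.076,0,0.05,0.4,3.0,-1,0,-0.076,0,0.05,0.4,3.0,-1,0,-0.076,0,0.05,0.4,3.0,-1,0,-0.076,0,0.05,0.4,3.0,-1,0,-0.076,0,0.05,0.4,3.0,-1,0,-0.076,0,0.05,0.4,3.0,-1,0,-0.076,0,0.05,0.4,3.0,-1,0,-0.076,0,0.05,0.4,3.0,-1,0,-0.076,0,0.05,0.4,3.0,-1,0,-0.076,0,0.05,0.4,3.0,-1,0,0,0,0,0,0,-1]'

```text
time_s: 2.12
eef_pos: [485.5, 169.2, 186.8]
eef_rot: [-0.679, -0.191, 0.193, 0.682]
ft_force: [0.4, 1.0, 0.1]
width: 88.5
```

Run:
```python
from h import *
go(481,152,140,28.9)
```

```text
t 2.12 pos [485.5 169.2 186.8] yaw 31.53 ydown [-0.005  0.004 -1.   ] j [ 0.1   0.36  1.47  0.    1.31 -0.45] F [0.4 1.  0.1] M [-0.03 -0.17  0.03] w 88.5
 turn [-0.006  0.046 -0.002] shift cm [-1.27  4.68 -1.26] shift in target frame [-1.22  4.68 -1.29]
```

servo_tool --increments '[-0.003,0.023,-0.001,-0.6,0.8,-0.6,-1,-0.003,0.023,-0.001,-0.6,0.8,-0.6,-1,0,0,0,0,1.5,0,-1,0,0,0,0,1.5,0,-1,0,0,0,0,0,0,-1,0,0,0,0,0,0,-1]'

```text
time_s: 2.62
eef_pos: [481.6, 152.3, 140.0]
eef_rot: [0.685, 0.176, -0.175, -0.684]
ft_force: [0.0, 0.5, 0.7]
width: 88.2
```

Run:
```python
from h import *
go(481,152,89,28.9)
c=cam("scene"); cv2.imwrite("pics/s2.png",cv2.resize(c["image"][200:360,280:440],None,fx=3,fy=3)[:,:,::-1])
```

```text
t 2.62 pos [481.6 152.3 140. ] yaw 28.75 ydown [ 0.002 -0.001 -1.   ] j [ 0.07  0.4   1.57 -0.    1.17 -0.43] F [0.  0.5 0.7] M [-0.01 -0.16  0.01] w 88.2
 turn [ 0.002 -0.003  0.001] shift cm [-0.07  5.1   0.01] shift in target frame [-0.06  5.1   0.01]
```

View pics/s2.png

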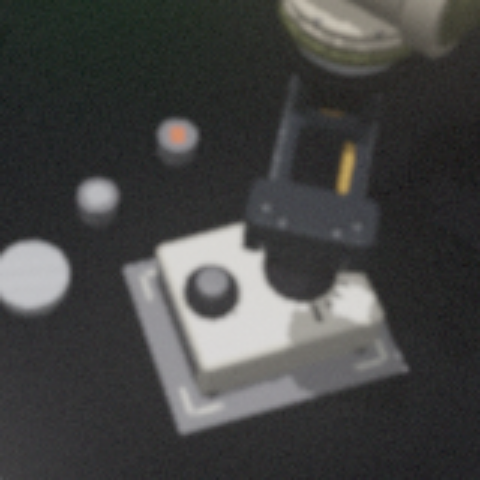

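servo_tool --increments '[0,0,0,-0.06,1.5,0,-1,0,0,0,0,1.5,0,-1,0,0,0,0,1.5,0,-1,0,0,0,0,0.5,0,-1,0,0,0,0,0,0,-1,0,0,0,0,0,0,-1]'

```text
time_s: 3.17
eef_pos: [485.1, 151.2, 93.7]
eef_rot: [0.686, 0.179, -0.171, -0.684]
ft_force: [0.1, -0.1, -0.0]
width: 88.2
```

Run:
```python
from h import *
go(481,152,89,28.9)
```

```text
t 3.17 pos [485.1 151.2  93.7] yaw 28.63 ydown [ 0.011 -0.001 -1.   ] j [ 0.07  0.46  1.63 -0.    1.04 -0.43] F [ 0.1 -0.1 -0. ] M [ 0.01 -0.15  0.01] w 88.2
 turn [ 0.006 -0.005  0.009] shift cm [-0.32  0.46  0.27] shift in target frame [-0.32  0.47  0.27]
```

servo_tool --increments '[0.006,-0.005,0.009,-0.32,0.2,0.27,-1,0,0,0,0,0.2,0,-1,0,0,0,0,0,0,-1]'

```text
time_s: 3.42
eef_pos: [481.7, 152.2, 91.7]
eef_rot: [0.685, 0.178, -0.176, -0.685]
ft_force: [-0.6, 1.2, 0.0]
width: 88.4
```

Run:
```python
from h import *
go(481,152,89,28.9)
```

```text
t 3.42 pos [481.7 152.2  91.7] yaw 28.94 ydown [ 0.003  0.001 -1.   ] j [ 0.07  0.46  1.63  0.    1.04 -0.43] F [-0.6  1.2  0. ] M [ 0.02 -0.14  0.05] w 88.4
 turn [0.001 0.001 0.003] shift cm [-0.07  0.27  0.02] shift in target frame [-0.07  0.27  0.02]
```

servo_tool --increments '[0,0,0,-0.07,0.2,0,1,0,0,0,0,0,0,1,0,0,0,0,0,0,1,0,0,0,0,0,0,1,0,0,0,0,0,0,1,0,0,0,0,0,0,1,0,0,0,0,0,0,1,0,0,0,0,0,0,1,0,0,0,0,0,0,1,0,0,0,0,0,0,1]' --squeeze 10

```text
time_s: 4.25
eef_pos: [481.5, 151.9, 90.5]
eef_rot: [0.685, 0.179, -0.175, -0.685]
ft_force: [-0.5, -0.2, -0.2]
width: 23.7
```

Run:
```python
from h import *
go(481,152,87,28.9)
```

```text
t 4.25 pos [481.5 151.9  90.5] yaw 28.95 ydown [ 0.005  0.001 -1.   ] j [ 0.07  0.46  1.64  0.    1.04 -0.44] F [-0.5 -0.2 -0.2] M [-0.03 -0.09 -0.03] w 23.7
 turn [0.002 0.001 0.005] shift cm [-0.04  0.35  0.03] shift in target frame [-0.04  0.35  0.03]
```

servo_tool --increments '[0,0,0,0,0,0,1,0,0,0,0,0,0,1,0,0,0,0,0,0,1,0,0,0,0,0,0,1]'

```text
time_s: 4.58
eef_pos: [481.1, 151.9, 90.3]
eef_rot: [0.685, 0.178, -0.175, -0.685]
ft_force: [-0.2, 0.2, 0.4]
width: 13.4
```

servo_tool --increments '[0,0,0,0,0,0,1,0,0,0,0,0,0,1,0,0,0,0,0,0,1]' --squeeze 50

```text
time_s: 4.83
eef_pos: [481.2, 151.9, 90.4]
eef_rot: [0.685, 0.178, -0.175, -0.685]
ft_force: [-0.4, 0.5, 1.2]
width: 12.1
```

Run:
```python
from h import *
go(481,152,87,28.9)
```

```text
t 4.83 pos [481.2 151.9  90.4] yaw 28.95 ydown [ 0.004  0.001 -1.   ] j [ 0.07  0.46  1.64  0.    1.04 -0.44] F [-0.4  0.5  1.2] M [ 0.05 -0.04  0.04] w 12.1
 turn [0.001 0.001 0.004] shift cm [-0.01  0.33  0.02] shift in target frame [-0.01  0.34  0.02]
```

servo_tool --increments '[0,0,0,0,0.05,0,1,0,0,0,0,0,0,1]'

```text
time_s: 5.0
eef_pos: [481.2, 151.9, 90.4]
eef_rot: [0.685, 0.178, -0.175, -0.685]
ft_force: [-0.4, -0.1, -1.2]
width: 11.9
```

servo_tool --increments '[0,0,0,0,0.05,0,1,0,0,0,0,0.05,0,1]'

```text
time_s: 5.17
eef_pos: [481.3, 151.9, 90.2]
eef_rot: [0.685, 0.179, -0.175, -0.684]
ft_force: [-2.1, -0.0, 7.7]
width: 11.6
```

servo_tool --increments '[0,0,0,0,0.08,0,1,0,0,0,0,0.08,0,1]'

```text
time_s: 5.33
eef_pos: [481.4, 151.9, 90.1]
eef_rot: [0.685, 0.179, -0.175, -0.684]
ft_force: [-5.0, -1.5, 12.1]
width: 12.0
```

servo_tool --increments '[0,0,0,0,0.08,0,1,0,0,0,0,0.08,0,1]'

```text
time_s: 5.5
eef_pos: [481.3, 151.9, 90.1]
eef_rot: [0.685, 0.18, -0.174, -0.684]
ft_force: [-3.3, -0.2, 10.5]
width: 11.7
```

servo_tool --increments '[0,0,0,-0.02,0.1,0.01,1,0,0.06,0,-0.02,0.1,0.01,1,0,0.06,0,-0.02,0.1,0.01,1]'

```text
time_s: 5.75
eef_pos: [481.3, 151.8, 90.1]
eef_rot: [0.695, 0.139, -0.131, -0.693]
ft_force: [-5.2, -0.3, 13.2]
width: 11.7
```

Run:
```python
from h import *
go(481.2,151.9,90,28.9-61)
```

```text
t 5.75 pos [481.3 151.8  90.1] yaw 22.06 ydown [ 0.012 -0.    -1.   ] j [ 0.07  0.46  1.64 -0.    1.03 -0.31] F [-5.2 -0.3 13.2] M [-0.18  0.61  0.34] w 11.7
 turn [-0.001  0.945  0.012] shift cm [-0.01  0.01  0.01] shift in target frame [-0.01  0.01 -0.  ]
```

servo_tool --increments '[0.001,0.08,0.005,-0.03,0.1,0.01,1,0.001,0.08,0.005,-0.03,0.1,0.01,1,0.001,0.08,0.005,-0.03,0.1,0.005,1]'

```text
time_s: 6.0
eef_pos: [480.9, 151.7, 90.1]
eef_rot: [0.706, 0.049, -0.048, -0.705]
ft_force: [-4.0, -0.6, 11.4]
width: 11.8
```

Run:
```python
from h import *
go(481.2,151.9,90,28.9-61)
```

```text
t 6.0 pos [480.9 151.7  90.1] yaw 7.87 ydown [ 0.001 -0.002 -1.   ] j [ 0.07  0.46  1.64 -0.    1.04 -0.06] F [-4.  -0.6 11.4] M [-0.09  0.54  0.39] w 11.8
 turn [0.002 0.698 0.001] shift cm [0.03 0.01 0.01] shift in target frame [0.01 0.01 0.03]
```

servo_tool --increments '[0.001,0.08,0.002,-0.01,0.11,0,1,0,0.08,0.002,-0.01,0.11,0,1,0,0.08,0.002,-0.01,0.11,0,1,0,0.08,0.002,-0.01,0.11,0,1]'

```text
time_s: 6.33
eef_pos: [480.5, 151.7, 90.1]
eef_rot: [0.705, -0.07, 0.067, -0.703]
ft_force: [-5.5, -1.6, 13.9]
width: 11.6
```

Run:
```python
from h import *
go(481.2,151.9,90,28.9-61)
c=cam("scene"); cv2.imwrite("pics/s3.png",cv2.resize(c["image"][200:360,280:440],None,fx=3,fy=3)[:,:,::-1])
```

```text
t 6.33 pos [480.5 151.7  90.1] yaw -11.16 ydown [-0.004 -0.002 -1.   ] j [ 0.07  0.46  1.63 -0.    1.05  0.27] F [-5.5 -1.6 13.9] M [-0.16  0.79  0.33] w 11.6
 turn [ 0.004  0.365 -0.003] shift cm [0.06 0.01 0.03] shift in target frame [0.05 0.01 0.05]
```

View pics/s3.png

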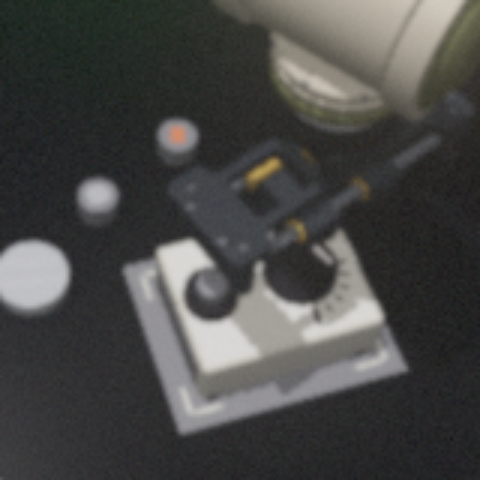

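The timer's outline has not shifted against the mat's corner marks (at (150,285), (195,400), (372,357)), and the knob has turned with the jaws.

servo_tool --increments '[0,0.08,0,0.02,0.11,0.01,1,0,0.08,0,0.02,0.11,0,1,0,0.06,0,0.01,0.11,0,1]'

```text
time_s: 6.63
eef_pos: [480.2, 151.8, 90.1]
eef_rot: [0.693, -0.15, 0.149, -0.69]
ft_force: [-5.3, -0.6, 14.0]
width: 11.7
```

Run:
```python
from h import *
go(481.2,151.9,90,28.9-61)
```

```text
t 6.63 pos [480.2 151.8  90.1] yaw -24.4 ydown [-0.003 -0.003 -1.   ] j [ 0.07  0.46  1.64 -0.    1.05  0.5 ] F [-5.3 -0.6 14. ] M [-0.14  0.85  0.29] w 11.7
 turn [ 0.004  0.134 -0.001] shift cm [0.08 0.01 0.05] shift in target frame [0.07 0.01 0.06]
```

servo_tool --increments '[0.001,0.05,0,0.02,0.11,0.01,1,0.001,0.05,0,0.02,0.11,0.01,1,0,0.05,0,0.01,0.11,0.01,1]'

```text
time_s: 6.88
eef_pos: [480.1, 151.9, 90.1]
eef_rot: [0.678, -0.203, 0.203, -0.677]
ft_force: [-5.3, -2.1, 14.2]
width: 12.2
```

Run:
```python
from h import *
go(481.2,151.9,90,28.9-61)
```

```text
t 6.88 pos [480.1 151.9  90.1] yaw -33.29 ydown [-0.001 -0.003 -1.   ] j [ 0.07  0.46  1.64 -0.    1.04  0.65] F [-5.3 -2.1 14.2] M [-0.27  0.93  0.31] w 12.2
 turn [ 0.003 -0.021  0.001] shift cm [0.1  0.01 0.06] shift in target frame [0.1  0.01 0.06]
```

servo_tool --increments '[0,0.04,0,0.02,0.11,0.01,1,0,0.04,0,0.02,0.11,0.01,1]'

```text
time_s: 7.05
eef_pos: [480.4, 152.0, 90.1]
eef_rot: [0.669, -0.229, 0.231, -0.668]
ft_force: [-0.2, 1.3, 10.5]
width: 11.7
```

Run:
```python
from h import *
go(481.2,151.9,90,28.9-61)
```

```text
t 7.05 pos [480.4 152.   90.1] yaw -38.0 ydown [ 0.001 -0.003 -1.   ] j [ 0.07  0.46  1.64 -0.    1.04  0.74] F [-0.2  1.3 10.5] M [0.3  0.09 0.51] w 11.7
 turn [ 0.002 -0.103  0.003] shift cm [0.07 0.01 0.04] shift in target frame [0.07 0.01 0.03]
```

Moment rose to 0.51 and the lateral force changed; checking whether this is the stop or the timer twisting.

Run:
```python
from h import *
go(480.6,152,90,-36)
c=cam("scene"); a=cv2.resize(c["image"][260:350,310:420],(800,654),interpolation=cv2.INTER_CUBIC)[:600]; cv2.imwrite("pics/s4.png",a[:,:,::-1])
```

```text
t 7.05 pos [480.4 152.   90.1] yaw -38.0 ydown [ 0.001 -0.003 -1.   ] j [ 0.07  0.46  1.64 -0.    1.04  0.74] F [-0.2  1.3 10.5] M [0.3  0.09 0.51] w 11.7
 turn [ 0.002 -0.035  0.003] shift cm [0.02 0.01 0.01] shift in target frame [0.02 0.01 0.01]
```

View pics/s4.png

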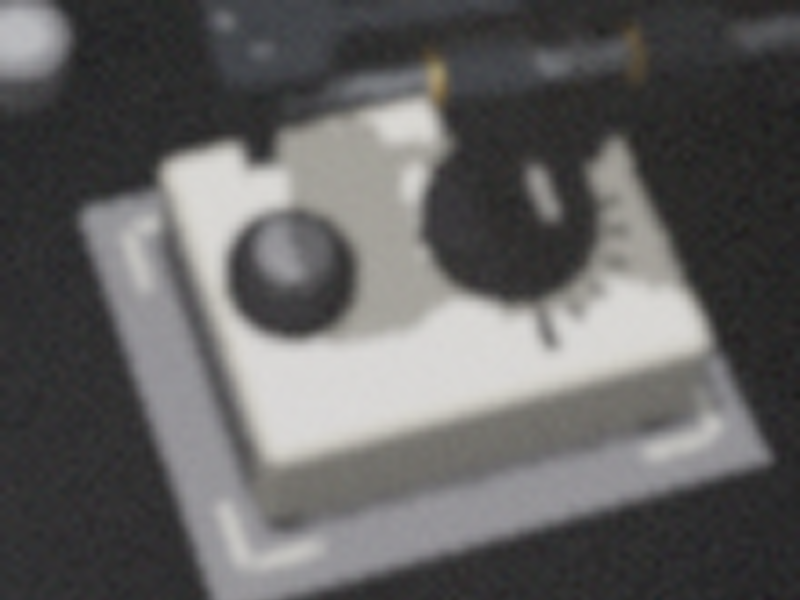

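Timer square in its marks; the white pointer line (530,165)-(552,215) points at the long mark (545,325). One more gentle lean against the stop.

servo_tool --increments '[0,0.03,0,0,0.12,0,1,0,0.03,0,0,0.12,0,1,0,0.03,0,0,0.12,0,1]'

```text
time_s: 7.35
eef_pos: [482.7, 152.9, 90.1]
eef_rot: [-0.657, 0.257, -0.264, 0.658]
ft_force: [-1.6, 1.1, 10.7]
width: 11.7
```

Run:
```python
from h import *
go(480.6,152,90,-36)
```

```text
t 7.35 pos [482.7 152.9  90.1] yaw -43.28 ydown [ 0.01  -0.002 -1.   ] j [ 0.07  0.46  1.64 -0.    1.03  0.83] F [-1.6  1.1 10.7] M [0.13 0.29 0.56] w 11.7
 turn [-0.005 -0.127  0.009] shift cm [-0.09  0.01 -0.2 ] shift in target frame [-0.11  0.01 -0.19]
```

Run:
```python
from h import *
import pickle
t0,s0=pickle.load(open("c.pkl","rb")); s=cam("scene")
# front vertical-face bottom & top edges: use box-top corner pts via bright mask, in-plane z=54
def f(c):
    W=cloud(c); m=(W[:,:,2]>15)&(W[:,:,2]<45); m[:,:310]=0;m[:,420:]=0;m[:260]=0;m[350:]=0
    P=W[m]; d=np.array([np.cos(np.radians(-30.5)),np.sin(np.radians(-30.5))]); n=np.array([-d[1],d[0]])
    q=(P[:,:2]-[500,141.3])@np.c_[d,n]
    k=(np.abs(q[:,0])<50)&(np.abs(q[:,1]-50)<12); pf=np.polyfit(q[k,0],q[k,1],1)
    k2=(np.abs(q[:,1])<40)&(np.abs(q[:,0]-65)<12); pe=np.polyfit(q[k2,1],q[k2,0],1) if k2.sum()>20 else None
    print("side: slope rad,offset",pf.round(3),k.sum(),"end:",pe,k2.sum())
f(s0); f(s)
a=cv2.resize(s["image"][260:350,310:420],(800,654),interpolation=cv2.INTER_CUBIC)[:600]; cv2.imwrite("pics/s5.png",a[:,:,::-1])
```

```text
side: slope rad,offset [1.3000e-02 4.8483e+01] 292 end: [-1.27511147e-02  6.32005078e+01] 99
side: slope rad,offset [-0.101 49.959] 303 end: [ 0.09258663 65.9949595 ] 75
```

View pics/s5.png

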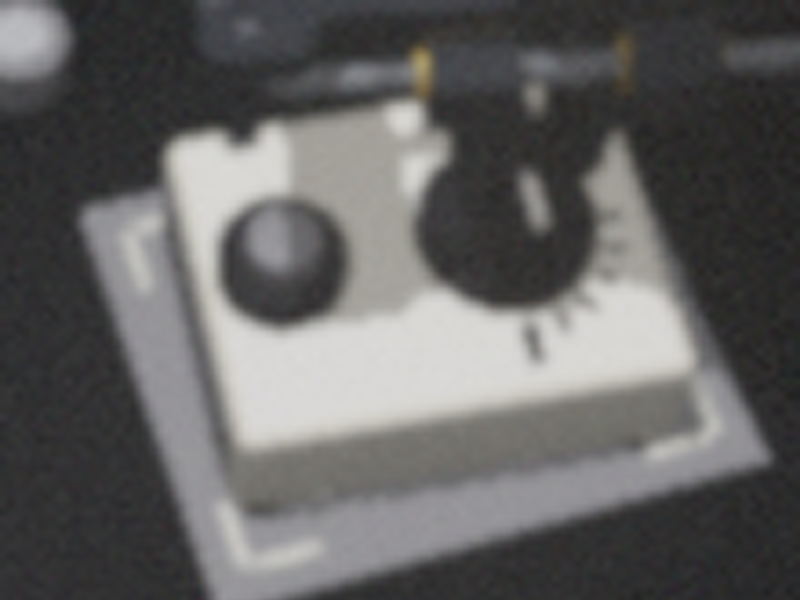

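The timer has twisted about 0.11 rad clockwise, so the knob is on its stop and I pushed past it. I'll take the load off; unloaded, the timer moves with the knob, so I can turn it back square.

servo_tool --increments '[0,0,0,0,0,0,1,0,0,0,0,0,0,1]'

```text
time_s: 7.57
eef_pos: [483.2, 153.2, 90.5]
eef_rot: [-0.656, 0.257, -0.266, 0.658]
ft_force: [-0.3, 0.3, -1.8]
width: 11.6
```

Run:
```python
from h import *
go(481.0,151.9,90.3,-36.8)
```

```text
t 7.57 pos [483.2 153.2  90.5] yaw -43.39 ydown [ 0.012 -0.002 -1.   ] j [ 0.07  0.46  1.64 -0.    1.03  0.83] F [-0.3  0.3 -1.8] M [ 0.1  -0.08  0.04] w 11.6
 turn [-0.006 -0.115  0.01 ] shift cm [-0.07  0.02 -0.24] shift in target frame [-0.1   0.02 -0.23]
```

servo_tool --increments '[-0.002,-0.03,0.003,-0.02,0.01,-0.06,1,-0.002,-0.03,0.003,-0.02,0.01,-0.06,1,-0.002,-0.03,0.003,-0.02,0.01,-0.06,1,0,-0.025,0,-0.02,0.01,-0.05,1,0,0,0,0,0,0,1]'

```text
time_s: 7.98
eef_pos: [482.2, 152.0, 90.3]
eef_rot: [-0.671, 0.221, -0.223, 0.672]
ft_force: [-1.6, 0.1, 2.5]
width: 11.7
```

```bash
cat >> h.py <<'E'
def box(c):
    W=cloud(c); m=(W[:,:,2]>15)&(W[:,:,2]<45); m[:,:310]=0;m[:,420:]=0;m[:260]=0;m[350:]=0
    P=W[m]; d=np.array([np.cos(np.radians(-30.5)),np.sin(np.radians(-30.5))]); n=np.array([-d[1],d[0]])
    q=(P[:,:2]-[500,141.3])@np.c_[d,n]
    k=(np.abs(q[:,0])<50)&(np.abs(q[:,1]-50)<12); pf=np.polyfit(q[k,0],q[k,1],1)
    k2=(np.abs(q[:,1])<40)&(np.abs(q[:,0]-65)<12); pe=np.polyfit(q[k2,1],q[k2,0],1)
    print("side",pf.round(3),"end",pe.round(3)," (start: .013 48.5 / -.013 63.2)")
E
python3 - <<'E'
from h import *
go(481.0,151.9,90.3,-36.8); box(cam("scene"))
E
```

```text
t 7.98 pos [482.2 152.   90.3] yaw -36.62 ydown [ 0.004  0.001 -1.   ] j [0.07 0.46 1.64 0.   1.04 0.71] F [-1.6  0.1  2.5] M [-0.08  0.21 -0.22] w 11.7
 turn [-0.003  0.003  0.002] shift cm [-0.09  0.   -0.08] shift in target frame [-0.09  0.   -0.08]
side [-0.121 48.687] end [ 0.084 66.151]  (start: .013 48.5 / -.013 63.2)
```

servo_tool --increments '[0,0,0,-0.02,-0.02,-0.02,1,0,0,0,0,-0.02,0,1]'

```text
time_s: 8.2
eef_pos: [481.9, 151.9, 90.4]
eef_rot: [-0.67, 0.222, -0.224, 0.672]
ft_force: [0.6, -0.6, -1.6]
width: 11.9
```

Run:
```python
from h import *
go(481.0,151.9,90.3,-36.8); box(cam("scene"))
```

```text
t 8.2 pos [481.9 151.9  90.4] yaw -36.78 ydown [ 0.003  0.001 -1.   ] j [0.07 0.46 1.64 0.   1.04 0.71] F [ 0.6 -0.6 -1.6] M [-0.07 -0.07 -0.11] w 11.9
 turn [-0.002  0.     0.002] shift cm [-0.07  0.01 -0.05] shift in target frame [-0.07  0.01 -0.05]
side [-0.101 48.718] end [ 0.084 66.082]  (start: .013 48.5 / -.013 63.2)
```

servo_tool --increments '[0,-0.03,0,-0.02,-0.02,-0.01,1,0,-0.03,0,-0.02,-0.02,-0.01,1,0,-0.03,0,-0.02,-0.02,-0.01,1]'

```text
time_s: 8.5
eef_pos: [480.9, 151.9, 90.4]
eef_rot: [-0.68, 0.191, -0.193, 0.681]
ft_force: [0.0, -0.9, -1.0]
width: 11.8
```

Run:
```python
from h import *
go(481.0,151.9,90.3,-32); box(cam("scene"))
```

```text
t 8.5 pos [480.9 151.9  90.4] yaw -31.53 ydown [ 0.002  0.    -1.   ] j [0.07 0.46 1.64 0.   1.04 0.62] F [ 0.  -0.9 -1. ] M [-0.1  -0.05 -0.11] w 11.8
 turn [-0.001  0.008  0.001] shift cm [0.   0.01 0.  ] shift in target frame [0.   0.01 0.  ]
side [-1.400e-02  4.993e+01] end [1.3000e-02 6.4901e+01]  (start: .013 48.5 / -.013 63.2)
```

servo_tool --increments '[0,-0.03,0,0,-0.02,0,1,0,0,0,0,0,0,1]'

```text
time_s: 8.72
eef_pos: [480.8, 151.9, 90.3]
eef_rot: [-0.683, 0.181, -0.182, 0.684]
ft_force: [-0.5, 0.4, 1.5]
width: 11.7
```

Run:
```python
from h import *
go(481.0,151.9,90.3,-32); c=cam("scene"); box(c)
a=cv2.resize(c["image"][260:350,310:420],(800,654),interpolation=cv2.INTER_CUBIC)[:600]; cv2.imwrite("pics/s6.png",a[:,:,::-1])
```

```text
t 8.72 pos [480.8 151.9  90.3] yaw -29.71 ydown [ 0.001 -0.    -1.   ] j [ 0.07  0.46  1.64 -0.    1.04  0.59] F [-0.5  0.4  1.5] M [-0.08 -0.   -0.07] w 11.7
 turn [-0.001  0.04   0.001] shift cm [0.02 0.   0.01] shift in target frame [0.02 0.   0.01]
side [2.5000e-02 5.0687e+01] end [-2.4000e-02  6.4743e+01]  (start: .013 48.5 / -.013 63.2)
```

View pics/s6.png

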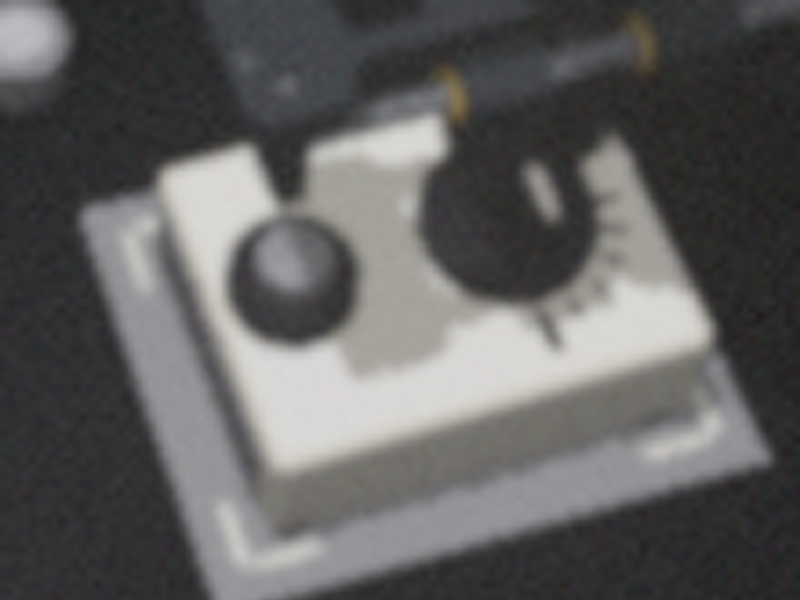

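Timer is square in its marks again (0.012 rad, about 2 mm) and the pointer is on the long mark (545,325). Opening only slightly, because the jaws now lie along the line to the button, then rising.

servo_tool --increments '[0,0,0,0,0,0,0.45,0,0,0,0,0,0,0.45,0,0,0,0,0,0,0.45,0,0,0,0,0,0,0.45]'

```text
time_s: 9.1
eef_pos: [480.7, 152.0, 90.2]
eef_rot: [-0.683, 0.183, -0.183, 0.683]
ft_force: [-0.7, 0.6, -0.3]
width: 24.2
```

servo_tool --increments '[0,0,0,0,-0.5,0,0.45,0,0,0,0,-1.5,0,0.45,0,0,0,0,-2,0,0.45,0,0,0,0,-2,0,0.45,0,0,0,0,0,0,1,0,0,0,0,0,0,1,0,0,0,0,0,0,1,0,0,0,0,0,0,1]'

```text
time_s: 9.77
eef_pos: [479.8, 152.0, 152.3]
eef_rot: [0.683, -0.184, 0.183, -0.683]
ft_force: [0.1, 0.2, -0.6]
width: 0.9
```

Run:
```python
from h import *
c=cam("scene"); box(c); W=cloud(c); g=c["image"].astype(int)
d=np.array([np.cos(np.radians(-30.5)),np.sin(np.radians(-30.5))]); n=np.array([-d[1],d[0]])
q=(W[:,:,:2]-[500,141.3])@np.c_[d,n]; z=W[:,:,2]
m=(z>88)&(z<103)&(np.hypot(q[:,:,0]+22,q[:,:,1])<32)
r=cv2.minAreaRect(q[m].astype(np.float32)); print("bar in timer frame",m.sum(),r, "mean",q[m].mean(0), "z", np.nanmedian(z[m]))
vv=np.linalg.svd(q[m]-q[m].mean(0),full_matrices=False)[2][0]; print("bar dir deg",np.degrees(np.arctan2(vv[1],vv[0])))
m=(np.hypot(q[:,:,0]-42,q[:,:,1])<9)&(z>66); print("button",np.nanmean(q[m],0),np.nanmedian(z[m]),m.sum())
p=np.array([500,141.3])+42*d; print("button xy",p)
go(p[0],p[1],115,-30)
a=cv2.resize(c["image"][260:350,310:420],(800,654),interpolation=cv2.INTER_CUBIC)[:600]; cv2.imwrite("pics/s7.png",a[:,:,::-1])
```

```text
side [2.0000e-02 5.0601e+01] end [-2.3000e-02  6.4764e+01]  (start: .013 48.5 / -.013 63.2)
bar in timer frame 187 ((-22.879146575927734, 0.2843666076660156), (49.24174118041992, 14.448686599731445), 89.55245971679688) mean [-21.81847599   2.89723898] z 97.63880537505406
bar dir deg 90.45537158545012
button [43.42885418  0.19269357] 78.15406302215274 107
button xy [536.18842474 119.98338876]
t 9.82 pos [479.7 152.  152.2] yaw -30.06 ydown [-0.002 -0.    -1.   ] j [0.07 0.38 1.56 0.   1.21 0.6 ] F [ 0.6 -1.  -0. ] M [-0.03 -0.07  0.06] w 0.7
 turn [ 0.001 -0.001 -0.002] shift cm [6.5  3.7  0.07] shift in target frame [6.49 3.72 0.05]
```

View pics/s7.png

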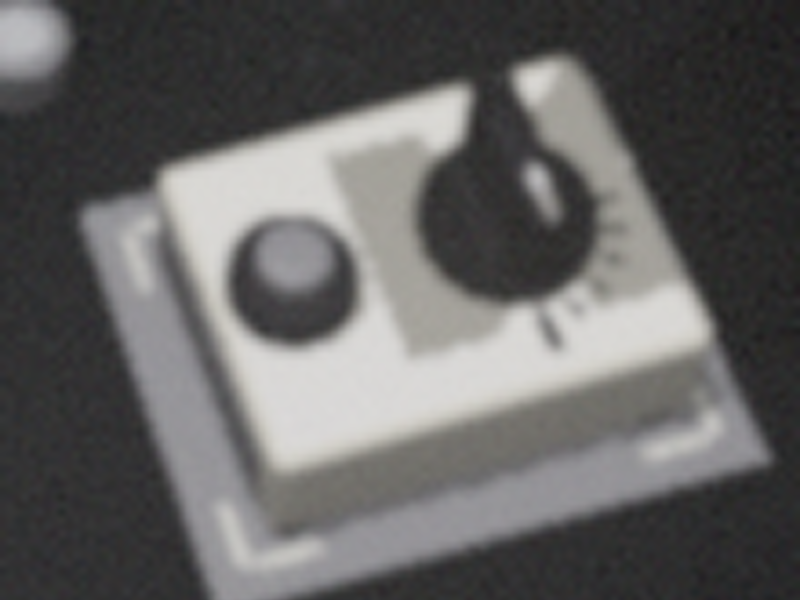

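Knob bar lies at about 90° to the timer's length (≈1.58 rad). Next, the closed fingertips over the button.

servo_tool --increments '[0,0,0,2.2,0.5,0,1,0,0,0,2.2,0.5,0,1,0,0,0,2.1,0.5,0.07,1,0,0,0,0,1.2,0,1,0,0,0,0,1.2,0,1,0,0,0,0,0,0,1]'

```text
time_s: 10.32
eef_pos: [537.0, 118.5, 107.0]
eef_rot: [0.684, -0.186, 0.18, -0.682]
ft_force: [-0.5, 0.1, 1.0]
width: 0.6
```

Run:
```python
from h import *
go(536.4,119.8,98,-30)
```

```text
t 10.32 pos [537.  118.5 107. ] yaw -30.04 ydown [-0.009 -0.    -1.   ] j [ 0.    0.51  1.48 -0.    1.16  0.53] F [-0.5  0.1  1. ] M [-0.05 -0.03 -0.01] w 0.6
 turn [ 0.005 -0.001 -0.008] shift cm [-0.11  0.9   0.09] shift in target frame [-0.12  0.9   0.08]
```

servo_tool --increments '[0.005,0,-0.008,-0.11,0.4,0.08,1,0,0,0,0,0.3,0,1,0,0,0,0,0.2,0,1]'

```text
time_s: 10.57
eef_pos: [535.8, 120.0, 96.9]
eef_rot: [-0.683, 0.183, -0.183, 0.683]
ft_force: [0.2, 0.0, 0.1]
width: 0.3
```

servo_tool --increments '[0,0,0,0,0.15,0,1,0,0,0,0,0.15,0,1]'

```text
time_s: 10.73
eef_pos: [535.6, 120.4, 94.1]
eef_rot: [-0.683, 0.183, -0.183, 0.683]
ft_force: [-0.1, 0.9, 0.1]
width: 0.5
```

servo_tool --increments '[0,0,0,0.05,0.12,-0.03,1,0,0,0,0,0.1,0,1]'

```text
time_s: 10.9
eef_pos: [536.0, 120.0, 92.2]
eef_rot: [-0.683, 0.183, -0.183, 0.683]
ft_force: [-0.6, 0.2, -0.2]
width: 0.1
```

servo_tool --increments '[0,0,0,0,0.1,0,1,0,0,0,0,0,0,1]'

```text
time_s: 11.07
eef_pos: [536.1, 120.0, 91.3]
eef_rot: [-0.683, 0.182, -0.183, 0.683]
ft_force: [-0.3, -0.3, -0.0]
width: 0.1
```

No force yet at a height where the button should be down; looking.

Run:
```python
from h import *
go(536.4,119.8,92,-30); c=cam("scene"); box(c)
print("proj button",proj(c,[536.4,119.8,76]),"tip",proj(c,[536.1,120,69.3]))
a=cv2.resize(c["image"][230:340,300:420],(640,587),interpolation=cv2.INTER_CUBIC); cv2.imwrite("pics/s8.png",a[:,:,::-1])
```

```text
t 11.07 pos [536.1 120.   91.3] yaw -29.97 ydown [ 0.001  0.    -1.   ] j [0.   0.52 1.51 0.   1.11 0.53] F [-0.3 -0.3 -0. ] M [-0.05 -0.01  0.01] w 0.1
 turn [-0.001  0.     0.001] shift cm [ 0.04 -0.07 -0.01] shift in target frame [ 0.04 -0.07 -0.01]
side [2.400e-02 5.072e+01] end [-2.2000e-02  6.4722e+01]  (start: .013 48.5 / -.013 63.2)
proj button (np.float64(349.50870583565364), np.float64(293.25436606961233)) tip (np.float64(349.4964131979167), np.float64(294.89868952128694))
```

View pics/s8.png

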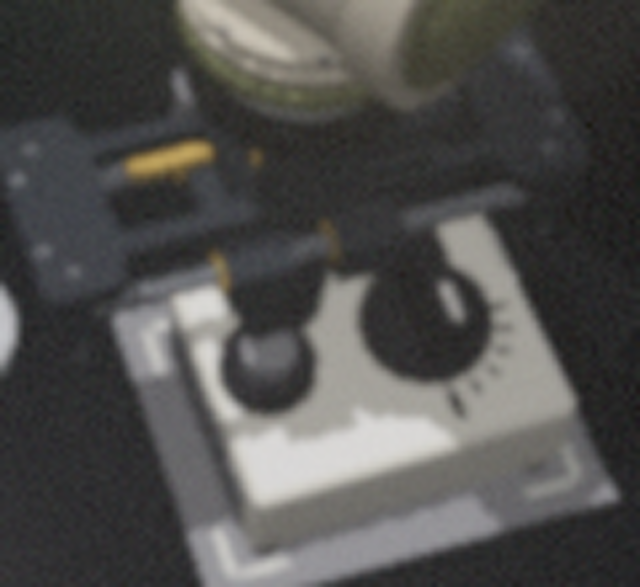

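Run:
```python
from h import *
c=cam("scene"); W=cloud(c); R=Ro.from_quat(read_state()["eef_rot"]).as_matrix(); e=read_state()["eef_pos"]
for v in range(278,306,2):
    print(v,[ (tuple(((W[v,u]-e)@R).round(0).astype(int)), int(W[v,u,2]), int(c["image"][v,u].mean())) for u in (346,350,354)])
```

```text
278 [((np.int64(23), np.int64(-93), np.int64(26)), 184, 70), ((np.int64(16), np.int64(-94), np.int64(29)), 185, 70), ((np.int64(10), np.int64(-95), np.int64(31)), 186, 74)]
280 [((np.int64(24), np.int64(-94), np.int64(31)), 185, 73), ((np.int64(17), np.int64(-94), np.int64(32)), 185, 67), ((np.int64(10), np.int64(-92), np.int64(33)), 183, 59)]
282 [((np.int64(25), np.int64(-91), np.int64(33)), 182, 62), ((np.int64(17), np.int64(-86), np.int64(32)), 177, 50), ((np.int64(10), np.int64(-85), np.int64(34)), 176, 44)]
284 [((np.int64(24), np.int64(-84), np.int64(32)), 175, 45), ((np.int64(17), np.int64(-81), np.int64(33)), 172, 47), ((np.int64(9), np.int64(-78), np.int64(33)), 168, 50)]
286 [((np.int64(24), np.int64(-77), np.int64(32)), 168, 45), ((np.int64(5), np.int64(-28), np.int64(8)), 119, 47), ((np.int64(-3), np.int64(-25), np.int64(9)), 116, 46)]
288 [((np.int64(14), np.int64(-30), np.int64(11)), 121, 46), ((np.int64(5), np.int64(-21), np.int64(8)), 112, 46), ((np.int64(-4), np.int64(-17), np.int64(9)), 108, 47)]
290 [((np.int64(13), np.int64(-20), np.int64(10)), 111, 47), ((np.int
[... 557 characters left out ...]
 np.int64(14), np.int64(9)), 76, 100)]
298 [((np.int64(9), np.int64(21), np.int64(5)), 70, 99), ((np.int64(3), np.int64(16), np.int64(10)), 75, 104), ((np.int64(-5), np.int64(19), np.int64(11)), 72, 80)]
300 [((np.int64(10), np.int64(23), np.int64(8)), 68, 70), ((np.int64(3), np.int64(20), np.int64(12)), 71, 76), ((np.int64(-6), np.int64(26), np.int64(12)), 65, 61)]
302 [((np.int64(12), np.int64(23), np.int64(13)), 68, 56), ((np.int64(4), np.int64(24), np.int64(14)), 66, 56), ((np.int64(-4), np.int64(24), np.int64(17)), 67, 49)]
304 [((np.int64(12), np.int64(30), np.int64(13)), 61, 55), ((np.int64(5), np.int64(24), np.int64(18)), 67, 50), ((np.int64(-3), np.int64(27), np.int64(19)), 64, 50)]
```

The fingertips do not reach as far down as assumed: depth shows the button top still at z≈75, visible beneath them. I'll go on down in small steps, watching the force.

servo_tool --increments '[0,0,0,0,0.12,0,1,0,0,0,0,0.12,0,1]'

```text
time_s: 11.33
eef_pos: [536.4, 120.0, 89.2]
eef_rot: [-0.683, 0.182, -0.184, 0.683]
ft_force: [1.0, 0.4, -0.1]
width: 0.7
```

servo_tool --increments '[0,0,0,0,0.12,0,1,0,0,0,0,0.12,0,1]'

```text
time_s: 11.5
eef_pos: [536.4, 120.0, 86.6]
eef_rot: [-0.683, 0.182, -0.184, 0.683]
ft_force: [0.7, 0.6, -0.7]
width: 0.4
```

servo_tool --increments '[0,0,0,0,0.12,0,1,0,0,0,0,0,0,1]'

```text
time_s: 11.67
eef_pos: [536.3, 120.0, 85.0]
eef_rot: [-0.683, 0.182, -0.183, 0.683]
ft_force: [-0.2, -0.3, 0.4]
width: 0.7
```

Run:
```python
from h import *
c=cam("scene"); W=cloud(c); s=read_state(); R=Ro.from_quat(s["eef_rot"]).as_matrix(); e=s["eef_pos"]; box(c)
T=(W-e)@R
for u in (344,347,350,353):
    print(u,[(v,*T[v,u].round(0).astype(int).tolist(),int(W[v,u,2])) for v in range(286,304,2)])
a=cv2.resize(c["image"][250:320,310:400],(720,560),interpolation=cv2.INTER_CUBIC); a=cv2.convertScaleAbs(a,alpha=1.6,beta=10); cv2.imwrite("pics/s9.png",a[:,:,::-1])
```

```text
side [2.5000e-02 5.0682e+01] end [-2.300e-02  6.475e+01]  (start: .013 48.5 / -.013 63.2)
344 [(286, 28, -86, 33, 171), (288, 28, -79, 33, 164), (290, 3, 32, -23, 53), (292, 8, 18, -11, 67), (294, 9, 19, -7, 65), (296, 10, 20, -3, 65), (298, 13, 16, 3, 69), (300, 14, 17, 7, 67), (302, 15, 18, 11, 67)]
347 [(286, 22, -84, 34, 169), (288, 22, -77, 33, 161), (290, 10, -23, 9, 108), (292, 10, -18, 10, 102), (294, 10, -9, 9, 93), (296, 7, 11, 3, 74), (298, 8, 10, 8, 75), (300, 7, 20, 7, 64), (302, 9, 18, 12, 67)]
350 [(286, 16, -79, 32, 164), (288, 4, -27, 8, 111), (290, 4, -21, 9, 105), (292, 4, -13, 9, 98), (294, 0, 7, 3, 78), (296, 2, 7, 7, 77), (298, 2, 12, 9, 73), (300, 3, 16, 11, 69), (302, 3, 21, 12, 63)]
353 [(286, 11, -77, 33, 162), (288, -2, -25, 9, 109), (290, -1, -20, 10, 105), (292, -3, -10, 9, 94), (294, -6, 9, 4, 76), (296, -3, 6, 10, 79), (298, -3, 11, 11, 73), (300, -3, 18, 12, 67), (302, -2, 18, 16, 66)]
```

View pics/s9.png

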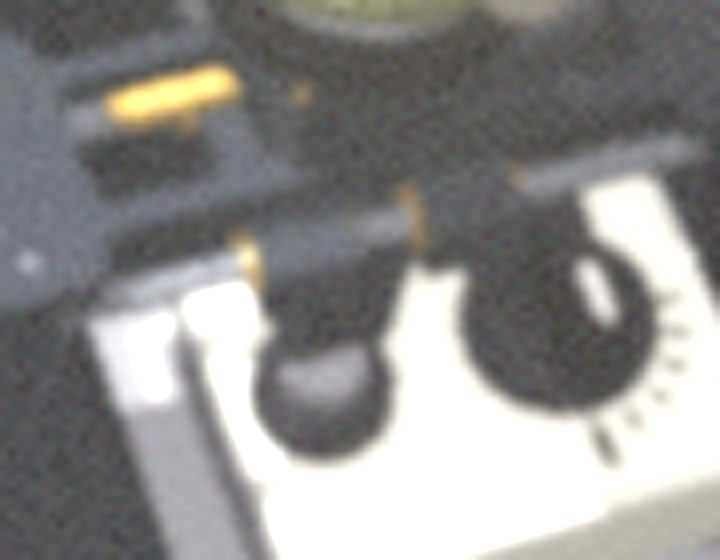

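The finger face visibly ends around row 293 (z≈82–90), so contact should come near TCP z≈80. Continuing gently, watching force.

servo_tool --increments '[0,0,0,0,0.12,0,1,0,0,0,0,0.12,0,1]'

```text
time_s: 11.88
eef_pos: [536.4, 120.0, 82.7]
eef_rot: [-0.683, 0.182, -0.184, 0.683]
ft_force: [-0.4, -0.7, 0.1]
width: 0.7
```

servo_tool --increments '[0,0,0,0,0.1,0,1,0,0,0,0,0.1,0,1]'

```text
time_s: 12.05
eef_pos: [536.4, 120.0, 80.5]
eef_rot: [-0.683, 0.182, -0.184, 0.683]
ft_force: [0.2, -0.2, 0.0]
width: 0.2
```

servo_tool --increments '[0,0,0,0,0.08,0,1,0,0,0,0,0,0,1]'

```text
time_s: 12.22
eef_pos: [536.3, 120.0, 79.3]
eef_rot: [-0.683, 0.182, -0.184, 0.683]
ft_force: [0.3, 0.2, 0.3]
width: 0.2
```

servo_tool --increments '[0,0,0,0,0.1,0,1,0,0,0,0,0,0,1]'

```text
time_s: 12.38
eef_pos: [536.3, 120.0, 78.2]
eef_rot: [-0.683, 0.182, -0.184, 0.683]
ft_force: [-0.1, -0.2, -1.2]
width: 0.3
```

servo_tool --increments '[0,0,0,0,0.1,0,1,0,0,0,0,0,0,1]'

```text
time_s: 12.55
eef_pos: [536.4, 120.0, 77.1]
eef_rot: [-0.683, 0.182, -0.184, 0.683]
ft_force: [0.4, 0.1, 0.8]
width: 0.7
```

Run:
```python
from h import *
go(536.4,119.8,76,-30)
c=cam("scene"); W=cloud(c); s=read_state(); R=Ro.from_quat(s["eef_rot"]).as_matrix(); e=s["eef_pos"]; box(c)
T=(W-e)@R
for u in (347,350,353):
    print(u,[(v,*T[v,u].round(0).astype(int).tolist(),int(W[v,u,2])) for v in range(288,304)])
m=(np.abs(T[:,:,0])<60)&(np.abs(T[:,:,2])<14)&(W[:,:,2]>90)&(W[:,:,2]<125); v,u=np.where(m)
print("over knob side, lowest z by tool x:",[(x,round(float(np.nanmin(W[m&(abs(T[:,:,0]-x)<4)][:,2],initial=999)))) for x in range(-50,51,10)])
```

```text
t 12.55 pos [536.4 120.   77.1] yaw -29.98 ydown [ 0.002  0.    -1.   ] j [0.   0.54 1.53 0.   1.07 0.53] F [0.4 0.1 0.8] M [-0.01 -0.01  0.02] w 0.7
 turn [-0.001  0.     0.002] shift cm [ 0.01  0.11 -0.02] shift in target frame [ 0.01  0.11 -0.02]
side [2.4000e-02 5.0625e+01] end [-2.2000e-02  6.4751e+01]  (start: .013 48.5 / -.013 63.2)
347 [(288, 22, -83, 33, 160), (289, 22, -82, 34, 158), (290, 22, -79, 34, 155), (291, 11, -29, 10, 106), (292, 10, -25, 9, 102), (293, 10, -21, 9, 98), (294, 10, -17, 10, 94), (295, 10, -16, 11, 93), (296, 10, -12, 11, 88), (297, 8, 0, 7, 76), (298, 8, 4, 7, 73), (299, 7, 9, 7, 68), (300, 8, 11, 8, 66), (301, 8, 12, 9, 65), (302, 9, 10, 12, 67), (303, 10, 10, 14, 67)]
350 [(288, 16, -81, 33, 158), (289, 16, -77, 33, 154), (290, 4, -28, 9, 105), (291, 4, -23, 8, 100), (292, 3, -19, 8, 96), (293, 3, -15, 8, 92), (294, 3, -12, 8, 89), (295, 3, -9, 9, 85), (296, 1, 1, 6, 75), (297, 2, 1, 8, 76), (298, 3, 0, 11, 77), (299, 3, 2, 12, 74), (300, 2, 9, 11, 68), (301, 3, 10, 12, 67), (302, 3, 12, 13, 65), (303, 4, 12, 15, 65)]
353 [(288, 10, -78, 33, 155), (289, 10, -74, 33, 151), (290, -3, -24, 8, 101), (291, -3, -21, 8, 97), (292, -2, -19, 10, 96), (293, -3, -14, 9, 91), (294, -4, -8, 8, 84), (295, -5, 2, 5, 75), (296, -5, 2, 7, 75), (297, -4, 1, 10, 76), (298, -4, 5, 10, 72), (299, -3, 3, 13, 73), (300, -4, 11, 11, 66), (301, -3, 12, 13, 64), (302, -2, 10, 16, 66), (303, -1, 9, 19, 68)]
over knob side, lowest z by tool x: [(-50, 999), (-40, 999), (-30, 999), (-20, 102), (-10, 90), (0, 92), (10, 90), (20, 999), (30, 999), (40, 999), (50, 999)]
```

Still no contact; depth shows the fingertip at z≈84 above a button top at z≈76. I'll continue in small steps.

servo_tool --increments '[0,0,0,0,0.12,0,1,0,0,0,0,0.12,0,1,0,0,0,0,0,0,1]'

```text
time_s: 12.85
eef_pos: [536.5, 120.0, 74.7]
eef_rot: [-0.683, 0.182, -0.184, 0.683]
ft_force: [0.1, 0.0, -0.3]
width: 0.5
```

servo_tool --increments '[0,0,0,0,0.12,0,1,0,0,0,0,0.12,0,1,0,0,0,0,0,0,1]'

```text
time_s: 13.1
eef_pos: [536.5, 120.0, 72.0]
eef_rot: [-0.683, 0.182, -0.184, 0.683]
ft_force: [-0.1, 0.3, -0.2]
width: 0.2
```

servo_tool --increments '[0,0,0,0,0.12,0,1,0,0,0,0,0,0,1]'

```text
time_s: 13.27
eef_pos: [536.6, 120.0, 70.8]
eef_rot: [-0.683, 0.182, -0.184, 0.683]
ft_force: [0.0, 0.2, 2.3]
width: 0.7
```

servo_tool --increments '[0,0,0,0,0.1,0,1,0,0,0,0,0,0,1]'

```text
time_s: 13.43
eef_pos: [536.6, 120.0, 69.9]
eef_rot: [-0.683, 0.182, -0.184, 0.683]
ft_force: [-0.4, 0.0, 2.1]
width: 0.6
```

Contact: a spring force appears from TCP z≈71.5. Pressing on.

servo_tool --increments '[0,0,0,0,0.12,0,1,0,0,0,0,0,0,1]'

```text
time_s: 13.6
eef_pos: [536.6, 120.0, 68.9]
eef_rot: [-0.683, 0.182, -0.184, 0.683]
ft_force: [-1.5, -0.7, 2.7]
width: 0.7
```

servo_tool --increments '[0,0,0,0,0.12,0,1,0,0,0,0,0,0,1]'

```text
time_s: 13.77
eef_pos: [536.7, 120.0, 67.8]
eef_rot: [-0.683, 0.182, -0.184, 0.683]
ft_force: [-1.1, 0.3, 2.9]
width: 0.2
```

servo_tool --increments '[0,0,0,0,0.12,0,1,0,0,0,0,0,0,1]'

```text
time_s: 13.93
eef_pos: [536.7, 120.0, 66.7]
eef_rot: [-0.683, 0.182, -0.184, 0.683]
ft_force: [-1.0, -0.4, 4.0]
width: 0.3
```

servo_tool --increments '[0,0,0,0,0.1,0,1,0,0,0,0,0,0,1]'

```text
time_s: 14.1
eef_pos: [536.7, 120.1, 65.8]
eef_rot: [-0.683, 0.182, -0.184, 0.683]
ft_force: [-0.5, -0.7, 4.6]
width: 0.2
```

servo_tool --increments '[0,0,0,0,0.08,0,1,0,0,0,0,0.03,0,1]'

```text
time_s: 14.27
eef_pos: [536.7, 120.0, 64.9]
eef_rot: [-0.683, 0.182, -0.184, 0.683]
ft_force: [-2.7, -0.5, 7.2]
width: 0.5
```

servo_tool --increments '[0,0,0,0,0.06,0,1,0,0,0,0,0.06,0,1]'

```text
time_s: 14.43
eef_pos: [536.7, 120.0, 64.8]
eef_rot: [-0.683, 0.181, -0.184, 0.684]
ft_force: [-4.6, -0.1, 12.3]
width: 0.1
```

Bottomed: the height stays at 64.8 while the force rises to 12 N. Retreating up and checking.

servo_tool --increments '[0,0,0,0,-0.2,0,1,0,0,0,0,-0.5,0,1,0,0,0,0,-1.5,0,1,0,0,0,0,-3,0,1,0,0,0,0,-3,0,1,0,0,0,0,-3,0,1,0,0,0,-2,-2,0,1,0,0,0,0,0,0,1,0,0,0,0,0,0,1]'

```text
time_s: 15.18
eef_pos: [518.4, 130.0, 200.9]
eef_rot: [-0.683, 0.183, -0.183, 0.683]
ft_force: [0.5, 0.1, -0.1]
width: 0.1
```

Run:
```python
from h import *
go(536,120,190,-30)
c=cam("scene"); box(c); W=cloud(c)
d=np.array([np.cos(np.radians(-30.5)),np.sin(np.radians(-30.5))]); n=np.array([-d[1],d[0]])
q=(W[:,:,:2]-[500,141.3])@np.c_[d,n]; z=W[:,:,2]
m=(z>88)&(z<103)&(np.hypot(q[:,:,0]+22,q[:,:,1])<32)
print("bar",m.sum(),cv2.minAreaRect(q[m].astype(np.float32)))
m=(np.hypot(q[:,:,0]-42,q[:,:,1])<8)&(z>66); print("button z",np.nanmedian(z[m]),m.sum())
m=(abs(z-54)<5)&(abs(q[:,:,0])<60)&(abs(q[:,:,1])<45); A=np.c_[q[m],np.ones(m.sum())]; print("top plane tilt",np.linalg.lstsq(A,z[m],rcond=None)[0].round(3))
a=cv2.resize(c["image"][220:360,300:440],(600,600),interpolation=cv2.INTER_CUBIC); cv2.imwrite("pics/s10.png",a[:,:,::-1])
```

```text
t 15.18 pos [518.4 130.  200.9] yaw -30.01 ydown [ 0.001  0.001 -1.   ] j [0.02 0.38 1.4  0.   1.36 0.55] F [ 0.5  0.1 -0.1] M [-0.02 -0.1   0.02] w 0.1
 turn [-0.001 -0.     0.001] shift cm [2.02 1.09 0.02] shift in target frame [2.02 1.09 0.02]
side [2.6000e-02 5.0703e+01] end [-2.3000e-02  6.4705e+01]  (start: .013 48.5 / -.013 63.2)
bar 188 ((-22.73825454711914, 0.553802490234375), (49.49099349975586, 14.686309814453125), 89.38200378417969)
button z 416.0044083343081 294
top plane tilt [-3.0000e-03 -1.0000e-03  5.4208e+01]
```

View pics/s10.png

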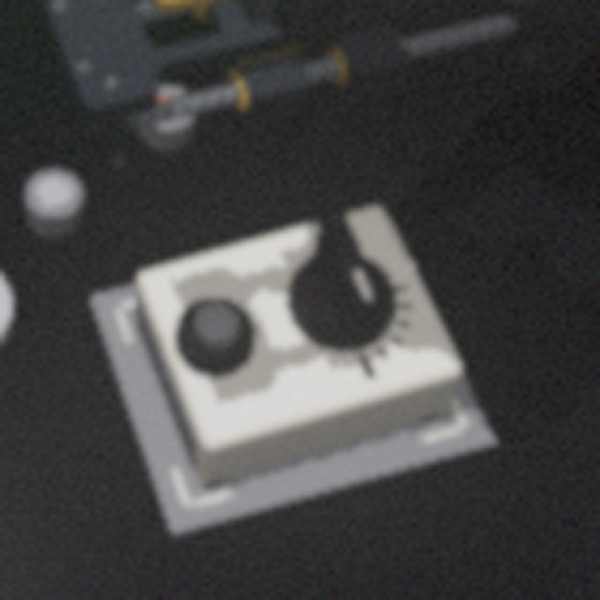

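Run:
```python
from h import *
c=cam("scene"); W=cloud(c)
d=np.array([np.cos(np.radians(-30.5)),np.sin(np.radians(-30.5))]); n=np.array([-d[1],d[0]])
q=(W[:,:,:2]-[500,141.3])@np.c_[d,n]; z=W[:,:,2]
m=(np.hypot(q[:,:,0]-42,q[:,:,1])<8)&(z>66)&(z<90); b=np.nanmedian(z[m]); print("button z",b,m.sum())
if b>74.5: print(sign_off())
```

```text
button z 75.56414142984318 42
the job is handed in; nothing more can be done
None
```

I turned the timer's knob clockwise to its stop, pushed the start button fully down and released it. I then handed the job in at about 15 s. No verdict is reported, so the results below are my own last checks.

**Knob:** I pressed with about 10–14 N while turning. The last measurement put it at about 1.59 rad, on the long black mark.

**Twist during the turn:** I pushed past the stop and twisted the timer about 0.11 rad from its starting angle. I then took the load off and turned it back with the knob still gripped. The turn-back moment I read peaked at 0.22 N m, below the 0.34 N m needed to turn the knob, so the knob stayed at its stop.

**Final position:** The timer is about 0.01 rad from its starting angle. Its side and end faces read about 2 mm from where they were at the start, and its top is level to about 0.003.

**Button:** It bottomed at about 6–7 mm of travel, and I pressed to 12 N there. Its top measured 75.6 mm afterwards, against about 76 mm expected when it is up.

**Disagreement:** With the jaws closed, the fingertips met the button about 26 mm lower than the stated fingertip offset implied. I did not find out why, and went down by force readings and depth images instead.

**Bystanders and clearance:** I saw no bystander move and felt no contact with any, but I did not measure their positions at the end. The arm is clear of everything, with the tool about 100 mm above the knob.

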